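# Point out the proud dowel and press it home

### The job

One of the four dowels in the wooden rail still stands higher than the other three. Point it out first: hold the fingertips still over the middle of its top, about 2 cm above it and without touching it, for about two seconds; then push it down with the fingertips until it is fully home, level with the others, and draw back. Do not point at or touch the other three dowels, do not pull the dowel up, and leave the mallet and everything else on the bench where it lies.

Things in the scene. Friction and masses are not known exactly. Their poses are not given: they have to be found in the camera images.
- rail: Wooden frame rail lying fixed on the bench, 64 x 280 x 45 mm (x, y, z of its own frame; y runs along it), a short 26 mm tenon at each end and two low stop blocks along its far side. Four upright wooden dowels stand in a row down the middle of its upper face, 60 mm from one to the next. Origin: centre of its underside, on the bench; z up. To the right of the rail stands a palm sander, fixed, 140 mm high.
- proud_dowel_top (a point): Centre of the top of the dowel that stands proud, a plain round wooden dowel 16 mm across. At the start this top is 24 to 32 mm above the rail's upper face; fully home it is 6 mm above it, level with the others. Which of the four dowels in the row it is varies. The point goes down with the dowel; z up.
- proud_dowel (a joint): How far the proud dowel still has to go down, in m: 0 = fully home, against a hard stop and level with the others; 0.018 to 0.026 at the start. It slides straight down, is held by friction of about 6 N and stays where it is left.
- dowel_1: A seated dowel in the rail, the same 16 mm across, its top 6 mm above the rail's upper face. Fixed. Origin: on the dowel's axis, level with the rail's upper face; z up.
- dowel_2: A seated dowel in the rail, the same 16 mm across, its top 6 mm above the rail's upper face. Fixed. Origin: on the dowel's axis, level with the rail's upper face; z up.
- dowel_3: A seated dowel in the rail, the same 16 mm across, its top 6 mm above the rail's upper face. Fixed. Origin: on the dowel's axis, level with the rail's upper face; z up.
- mallet: Loose joiner's wooden mallet, 119 x 256 x 62 mm, lying to the right of the rail, beyond the sander: a bystander, to be left alone. Origin: centre of its underside.
- sanding_block: Loose cork and wood sanding block, 61 x 115 x 34 mm, behind the rail: a bystander, to be left alone. Origin: centre of its underside.
- block_plane: Loose metal block plane, 45 x 150 x 52 mm, behind the rail: a bystander, to be left alone. Origin: centre of its underside.
- pencil: Loose carpenter's pencil, 8 x 177 x 8 mm, in front of the rail: a bystander, to be left alone. Origin: centre of its underside.
- offcut: Loose wood offcut, 50 x 110 x 35 mm, in front of the rail: a bystander, to be left alone. Origin: centre of its underside.
- tape_measure: Loose tape measure, 36 x 76 x 70 mm, standing well to the right of the rail, beyond the sander: a bystander, to be left alone. Origin: centre of its underside.

How it is judged:
By the outcome, as a careful person would: the job done as asked, in the order asked, and still so for the second after the job is handed in, with the robot touching nothing.
It also fails if it takes over 40 s, if anything falls off the work surface, if the arm or the gripper's body presses on something with over 40 N, if the wrist force passes 120 N, or if a joint passes its speed limit or range.

### The arm

A 6-joint arm with a two-finger parallel gripper is mounted at the origin on a cart in front of the work surface, level with it; the furniture and walls round the work are solid. World frame = base frame: x ahead of the robot, y to its left, z up, the work surface at z = 0. Lengths are in m, angles in rad, forces in N, time in s.
With the tool pointing down it reaches from about 0.3 to 0.75 m from the base axis. Payload 8.5 kg.
Tool frame: the origin (TCP) lies midway between the tips of the shut fingers; the grasp point (between the pads) lies 19 mm behind it; z points along the fingers, y is the line along which they close (so a half turn about z gives the same grasp; the last joint's range is limited). The gripper opens to 85 mm and grips with 20 to 120 N. Pads are 22 mm wide; open, the fingers measure 114 mm over their backs; the gripper's body (76 mm by 85 mm) begins 54 mm behind the grasp point. The pads swing forward as they close: fully open they stand 13 mm farther back than shut.
Start: joints at [0.896, 0.381, 1.297, -0, 1.464, -0.215], TCP at [0.244, 0.493, 0.208] pointing down, gripper open.
Joint ranges: [-3.11, 3.11], [-0.89, 2.33], [0.22, 2.48], [-1.42, 4.56], [0.17, 2.85], [-2.88, 2.88]. Speed limits (rad/s): [2.39, 2.39, 3.14, 3.14, 3.14, 3.14].

### API

Orientations are given as a unit quaternion [x, y, z, w].
In Python, from cell import * gives the robot as it stands. Calls block until the motion is done:
- reach(position, orientation): joint-space move of the TCP to a pose.
- move_linear(position, rotation=None, vel=0.15, force_limit=None): straight line of the TCP; rotation=None keeps the orientation; vel is the mean speed in m/s. With force_limit (N) it stops when the force on the tool has changed by that much, and returns True; else False.
- goto_joints(angles): joint-space move.
- release() and grasp(force=None): open the fingers fully, or close them until they stop; force is the grip in N (None keeps the last).
- hold(seconds).
- ik(position, orientation): joint angles nearest the present ones, or None.
- observe(): the state.
- read_camera(name): name is "scene" or "top" or "wrist"; returns a dict with "color" (400x640x3 uint8, blue, green, red), "fx", "fy", "cx", "cy" (pixels), "world_to_cam" (4x4, takes a point from world to camera coordinates). Camera axes: x right, y up, looking along -z (the intrinsics and any distortion apply to the point x, -y, -z); pixel columns grow to the right and rows downward; lengths in m; the calibration is good to about 2 mm. A picture is of the moment at which its call begins. There is no depth.
A pose or a line that the arm cannot do raises Unreachable and nothing moves.
- hand_in(): hands the job in; it is judged then, once.
The state is a dict: "clock": time; "qpos": joint angles; "joint_vel": joint speeds; "tau": joint torques, N m; "tcp_pos": TCP position; "eef_rot": TCP orientation; "ft_force": force on the tool from outside, world axes, zero at the start; "moment": the same for the moment, N m; "width": finger opening in m; "grasp_force": force on a finger pad.
Only numpy, scipy, OpenCV 4.12 (cv2) and the standard library are available. Lean on these libraries where they do the work, as an engineer would, in place of code of your own. Each camera call takes 0.05 s, during which the arm holds its last target. There are 200 camera calls.

## Working session

There is one attempt and no reset: what is moved stays moved. The work goes in short steps, each a Python script; the robot and the scene stay as the last script left them, time stands still between calls to the robot, and variables do not carry over. Pictures are saved under pics/ and viewed, at most 10 in all, crops included, and the job is handed in when it is done.

```bash
mkdir -p pics
python3 - <<'E'
from cell import *
import cv2
for n in("scene","top"):
    r=read_camera(n); cv2.imwrite(f"pics/{n}0.png",r["color"]); print(n,{k:v for k,v in r.items() if k!="color"})
print(observe())
E
```

```text
scene {'fx': 376.27770546626044, 'fy': 376.27770546626044, 'cx': 321.545228706592, 'cy': 193.1770119679649, 'world_to_cam': array([[ 0.47791222, -0.87813041, -0.02206551, -0.27934079],
       [ 0.40468308,  0.19780976,  0.8928062 , -0.24806654],
       [-0.7796355 , -0.43561253,  0.44990022, -0.83656386],
       [ 0.        ,  0.        ,  0.        ,  1.        ]])}
top {'fx': 372.837598213563, 'fy': 372.837598213563, 'cx': 324.926469190538, 'cy': 200.13581097822953, 'world_to_cam': array([[ 0.02398589, -0.99929429,  0.02890688, -0.06525323],
       [ 0.98160961,  0.02901944,  0.18868082, -0.53277349],
       [-0.18938652,  0.02384959,  0.98161293, -1.0340119 ],
       [ 0.        ,  0.        ,  0.        ,  1.        ]])}
{'clock': 0.1, 'qpos': array([ 8.95697166e-01,  3.81127395e-01,  1.29816118e+00,  1.81767370e-05,
        1.46360011e+00, -2.15282653e-01]), 'joint_vel': array([-0.00172937, -0.0041437 , -0.00262301, -0.00076223,  0.00110009,
       -0.00121076]), 'tau': array([ 3.81824895e-03, -4.49221301e+01, -2.31656170e+01, -1.42198483e-04,
        3.64124062e-03,  3.75044192e-05]), 'tcp_pos': array([0.24388414, 0.49264714, 0.20718222]), 'eef_rot': array([ 2.27889097e-01,  9.73686880e-01, -5.80962858e-04, -2.87210566e-04]), 'ft_force': array([ 0.53068492, -0.00971188,  0.20799072]), 'moment': array([ 0.04465448,  0.01287672, -0.00887339]), 'grasp_force': 0.0, 'width': 0.08527822749101127}
```

View pics/scene0.png

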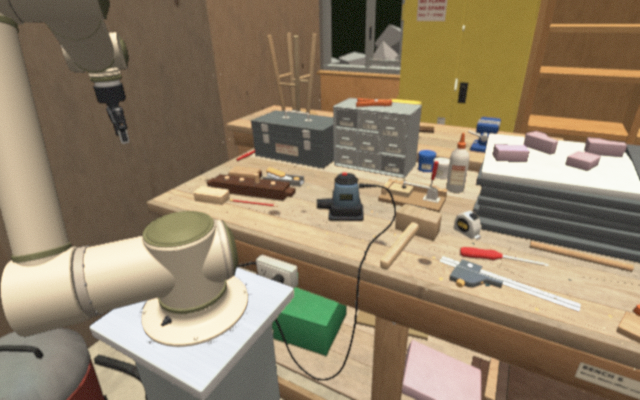

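View pics/top0.png

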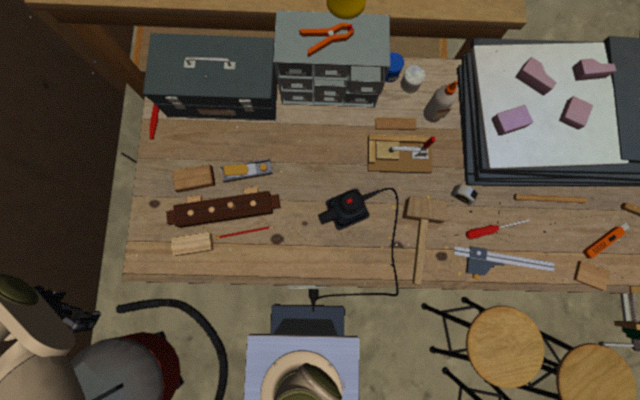

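The scene view shows the dark rail at about (250,185). The top view shows it at about (168–280, 190–225), with four dowels near (187,212), (209,209), (237,203) and (259,200), and the sander to its right at (345,208). I'll enlarge both.

Run:
```python
import cv2,numpy as np
a=cv2.imread("pics/scene0.png")[165:210,200:310]; b=cv2.imread("pics/top0.png")[180:235,160:290]
f=lambda i:cv2.resize(i,(780,int(780*i.shape[0]/i.shape[1])),interpolation=cv2.INTER_CUBIC)
o=np.vstack([f(a),f(b)]); print(o.shape,780/110,780/130); cv2.imwrite("pics/z.png",cv2.resize(o,None,fx=.9,fy=.9))
```

```text
(649, 780, 3) 7.090909090909091 6.0
```

View pics/z.png

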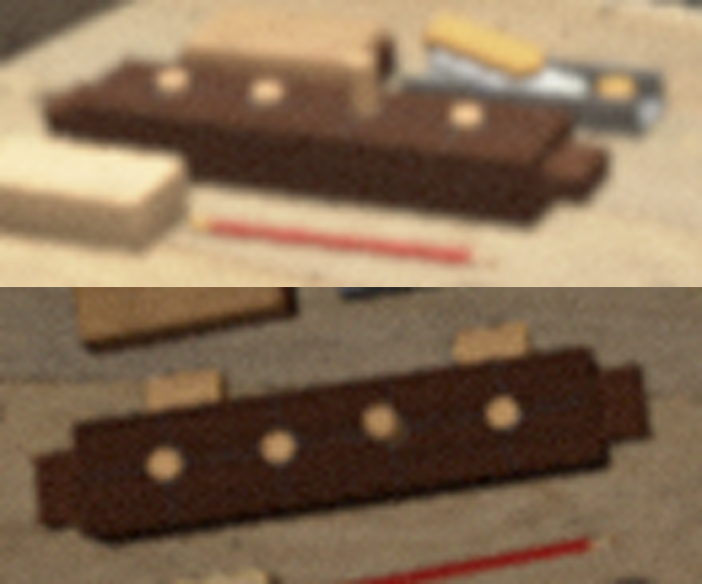

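The third dowel from the left is the proud one: it is tall in the scene crop at (367,95) and displaced in the top crop at (380,420). The other three are flush. Next I'll measure the blobs.

```bash
cat > h.py <<'E'
import cv2,numpy as np
def ray(r,u,v):
    T=r["world_to_cam"];R=T[:3,:3];c=-R.T@T[:3,3]
    return c,R.T@np.array([(u-r["cx"])/r["fx"],-(v-r["cy"])/r["fy"],-1])
def onz(r,u,v,z):
    c,d=ray(r,u,v);return c+d*(z-c[2])/d[2]
def proj(r,p):
    q=r["world_to_cam"]@np.r_[p,1];return r["cx"]+r["fx"]*q[0]/-q[2],r["cy"]-r["fy"]*q[1]/-q[2]
E
python3 - <<'E'
from cell import *
from h import *
r=read_camera("top");im=r["color"].astype(int);x0,y0=175,192
c=im[y0:224,x0:272]
w=np.clip(c[:,:,2]-85,0,None).astype(float)
n,l,s,cen=cv2.connectedComponentsWithStats((w>0).astype(np.uint8))
P=[]
for i in range(1,n):
    if 8<s[i,4]<60 :
        yy,xx=np.where(l==i);ww=w[yy,xx];u,v=(xx*ww).sum()/ww.sum()+x0,(yy*ww).sum()/ww.sum()+y0
        P.append((u,v,s[i,4]))
P.sort()
for u,v,a in P: print(round(u,2),round(v,2),a,onz(r,u,v,.051).round(4),onz(r,u,v,.073).round(4))
E
```

```text
189.98 212.32 37 [0.4875 0.3348 0.051 ] [0.4842 0.3274 0.073 ]
211.07 209.15 36 [0.4984 0.2757 0.051 ] [0.4949 0.2695 0.073 ]
229.94 204.36 36 [0.514  0.2228 0.051 ] [0.5101 0.2177 0.073 ]
252.61 202.8 32 [0.5204 0.158  0.051 ] [0.5165 0.1543 0.073 ]
```

Run:
```python
from cell import *
from h import *
grasp(20)
q=np.array([-.09,.996,0,0]);q/=np.linalg.norm(q)
reach([.5095,.217,.20],q)
s=observe();print(s["clock"],s["tcp_pos"],s["width"],s["ft_force"],s["qpos"])
for n in("wrist","scene"):
    r=read_camera(n);cv2.imwrite(f"pics/{n}1.png",r["color"]);np.save(f"{n}1.npy",r,allow_pickle=True)
    for z in(.051,.069,.077):print(n,z,proj(r,[.5095,.217,z]))
a=r["color"][120:210,190:330];cv2.imwrite("pics/s1z.png",cv2.resize(a,None,fx=5,fy=5,interpolation=2))
```

```text
2.3417 [0.50915452 0.21765835 0.20004936] 0.0001782461502321455 [0.51553901 0.89267086 0.52950796] [ 1.90054973e-01  3.92730084e-01  1.30076359e+00  1.91086843e-04
  1.44812092e+00 -1.56138017e+00]
wrist 0.051 (np.float64(320.0409307321964), np.float64(175.340455753602))
wrist 0.069 (np.float64(319.932005632348), np.float64(179.85053394834023))
wrist 0.077 (np.float64(319.8795821396757), np.float64(182.02114523556972))
scene 0.051 (np.float64(255.9606124471923), np.float64(179.7509381624975))
scene 0.069 (np.float64(255.4359986689767), np.float64(175.00582858435286))
scene 0.077 (np.float64(255.2007287404565), np.float64(172.8778219676223))
```

View pics/wrist1.png

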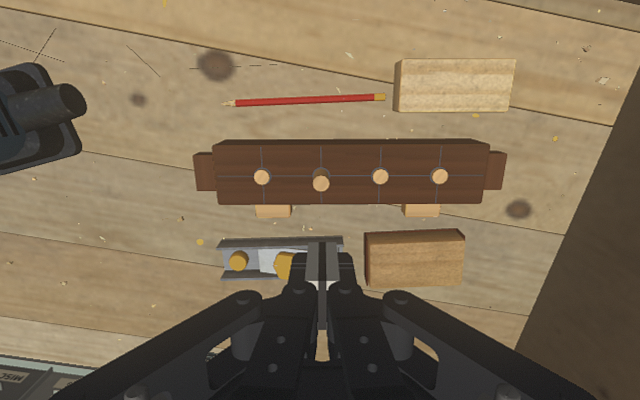

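View pics/s1z.png

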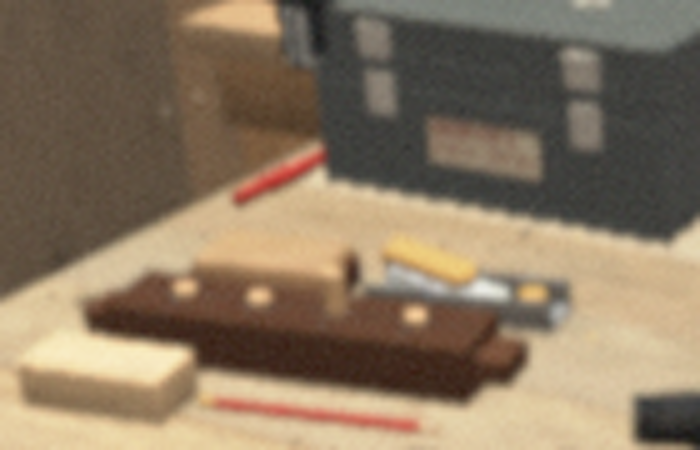

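The wrist view shows the proud dowel's top at about (321,183), off the row of seated tops at (262,177), (380,177) and (440,177). In the scene crop the proud dowel blends into the sanding block at about (336,285). I'll refine the position from the wrist view and triangulate the height with the top view.

Run:
```python
from h import *
r=np.load("wrist1.npy",allow_pickle=True).item();im=r["color"]
c=im[160:198,240:460]
m=(c[:,:,2]>150).astype(np.uint8)
n,l,s,cen=cv2.connectedComponentsWithStats(m)
W=[]
for i in range(1,n):
    if s[i,4]>60:
        print(s[i],cen[i]+[240,160]);W.append(cen[i]+[240,160])
W.sort(key=lambda p:p[0])
S=[onz(r,*W[i],.051) for i in(0,2,3)]
print(np.round(S,4),"base",((S[0]+S[1])/2).round(4))
for z in(.069,.073,.077):print(z,onz(r,*W[1],z).round(4))
a=c[:,50:110];cv2.imwrite("pics/w1z.png",cv2.resize(a,None,fx=10,fy=10,interpolation=2))
```

```text
[133   9  15  15 181] [380.04972376 176.13259669]
[192   9  16  15 183] [439.6010929  175.95081967]
[ 14  10  15  15 175] [261.05714286 176.8       ]
[ 73  15  16  16 203] [320.55665025 183.01477833]
[[0.5217 0.1589 0.051 ]
 [0.4994 0.2765 0.051 ]
 [0.4884 0.3354 0.051 ]] base [0.5106 0.2177 0.051 ]
0.069 [0.5125 0.2181 0.069 ]
0.073 [0.5114 0.218  0.073 ]
0.077 [0.5103 0.2178 0.077 ]
```

View pics/w1z.png

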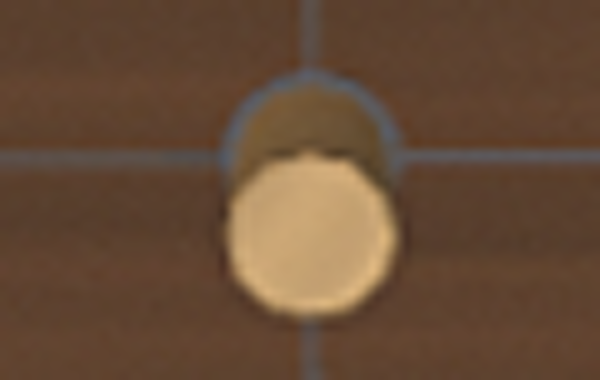

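The crop shows the proud top clearly at (310,235). Both views agree on about (0.510, 0.2175) with the top at about z 0.076, which is inside the allowed 0.069–0.077. I'll point, push and draw back.

Run:
```python
from cell import *
from h import *
x,y=.5102,.2175
move_linear([x,y,.096],vel=.08)
print(observe()["tcp_pos"]); hold(2.4); s=observe();print(s["tcp_pos"],s["ft_force"],s["clock"])
hit=move_linear([x,y,.047],vel=.02,force_limit=25)
s=observe();print(hit,s["tcp_pos"],s["ft_force"],s["clock"])
```

```text
[0.51043436 0.21756673 0.09644864]
[0.51020948 0.21747631 0.09600927] [-0.12588497  0.27917824 -0.07856886] 6.2917
False [0.51025909 0.2175082  0.04750318] [-2.3590735  -0.74312216  5.9468819 ] 8.8917
```

Only friction force so far (6 N) and no hard stop yet, so I'll keep going until it stops.

Run:
```python
from cell import *
from h import *
x,y=.5102,.2175
hit=move_linear([x,y,.040],vel=.01,force_limit=25)
s=observe();print(hit,s["tcp_pos"],s["ft_force"],s["clock"])
r=read_camera("wrist");cv2.imwrite("pics/w2.png",r["color"])
```

```text
False [0.51025902 0.21752621 0.04042536] [-0.75276381  0.36367812  5.53322791] 9.7417
```

View pics/w2.png

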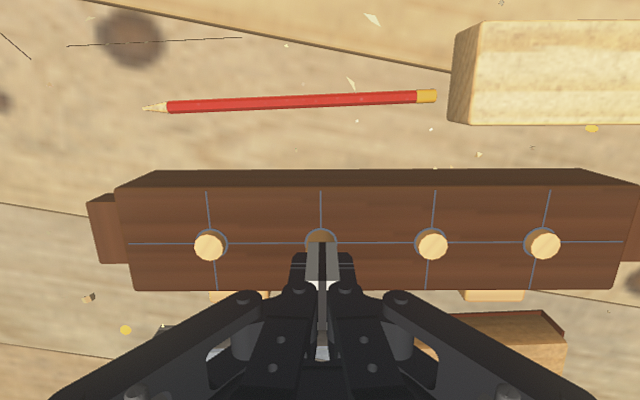

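The wrist view shows the fingertips at about (321,243) on the dowel, with a little of its side still visible. The dowel tops at (210,247), (432,244) and (543,243) are the seated ones. I'll check the geometry before pushing further.

Run:
```python
from cell import *
from h import *
s=observe();print(s["width"],s["tcp_pos"],s["eef_rot"],s["ft_force"],s["grasp_force"])
r=read_camera("wrist")
for z in (.04,.045,.051,.06,.07):print(z,proj(r,[.5102,.2175,z]))
for p in ([.5217,.1589,.051],[.4994,.2765,.051]):print(proj(r,p))
c=r["color"][200:290,260:385];cv2.imwrite("pics/w3.png",cv2.resize(c,None,fx=6,fy=6,interpolation=2))
r=read_camera("scene");c=r["color"][140:210,200:310];cv2.imwrite("pics/s3.png",cv2.resize(c,None,fx=7,fy=7,interpolation=2))
```

```text
-0.0001248905250604134 [0.51026143 0.2175126  0.04042901] [-9.00152484e-02  9.95940360e-01 -4.50327709e-06  2.34425040e-04] [-1.74077084 -1.04239702  5.359746  ] 2.6959190145134926
0.04 (np.float64(319.7867572767013), np.float64(237.57100332129278))
0.045 (np.float64(319.7252285193356), np.float64(241.41486252339817))
0.051 (np.float64(319.6468823735619), np.float64(246.30934709086364))
0.06 (np.float64(319.519055586479), np.float64(254.2950141649373))
0.07 (np.float64(319.36026650661654), np.float64(264.2149750410411))
(np.float64(207.72848150754936), np.float64(247.53740075803728))
(np.float64(432.2572381545513), np.float64(246.37420316599923))
```

View pics/w3.png

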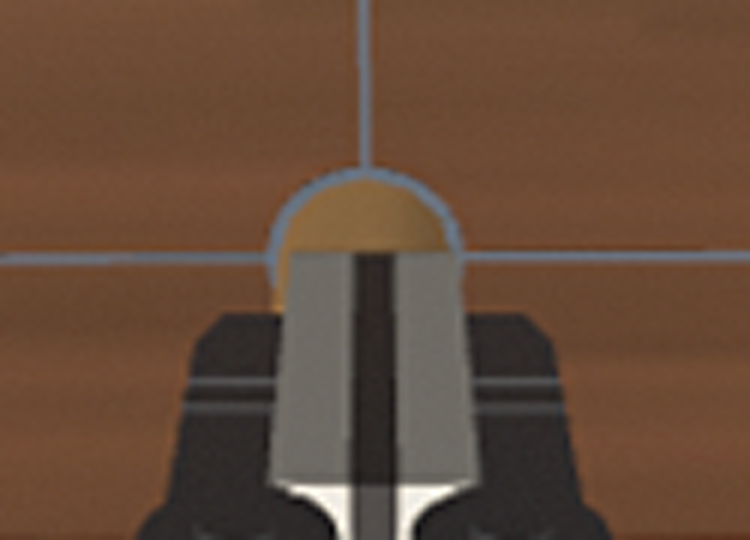

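View pics/s3.png

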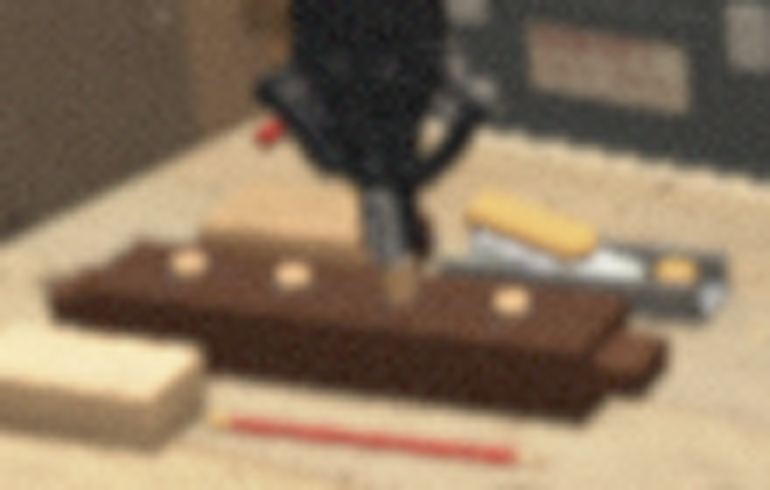

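The picture disagrees with the TCP reading. The dowel still looks proud by several mm although the TCP reads 0.040, below the rail face, with only friction force. So the real fingertips seem to sit behind the stated TCP. I'll lift off and measure the dowel's height to get the true tip offset.

Run:
```python
from cell import *
from h import *
from scipy.optimize import least_squares
move_linear([.5102,.2175,.17],vel=.12); hold(.3)
s=observe();print(s["tcp_pos"],s["ft_force"],s["clock"])
r=read_camera("wrist");np.save("wrist4.npy",r,allow_pickle=True);cv2.imwrite("pics/w4.png",r["color"]);sc=read_camera("scene");np.save("scene4.npy",sc,allow_pickle=True)
c=r["color"][150:230,200:480]
n,l,st,cen=cv2.connectedComponentsWithStats((c[:,:,2]>150).astype(np.uint8))
W=sorted([(*(cen[i]+[200,150]),st[i,4],st[i,2],st[i,3]) for i in range(1,n) if st[i,4]>60])
for w in W:print(np.round(w,1),onz(r,w[0],w[1],.051).round(4),onz(r,w[0],w[1],.06).round(4))
c,d=ray(r,*proj(r,s["tcp_pos"]));print("tcp px",proj(r,s["tcp_pos"]),"scene",proj(sc,s["tcp_pos"]))
c=sc["color"][110:175,225:285];cv2.imwrite("pics/s4.png",cv2.resize(c,None,fx=9,fy=9,interpolation=2))
```

```text
[0.51014899 0.2174738  0.16974397] [-0.13660688 -0.36529396 -0.44138808] 11.425
[255.6 183.9 214.   17.   17. ] [0.5216 0.159  0.051 ] [0.5189 0.1604 0.06  ]
[321.  187.4 230.   17.   17. ] [0.5141 0.2185 0.051 ] [0.5116 0.2181 0.06  ]
[ 336.1  221.  4486.   280.    31. ] [0.5442 0.2386 0.051 ] [0.5407 0.2375 0.06  ]
[386.3 183.3 218.   17.   17. ] [0.4995 0.2766 0.051 ] [0.4975 0.2744 0.06  ]
[451.8 182.9 223.   18.   17. ] [0.4883 0.3355 0.051 ] [0.4866 0.3313 0.06  ]
tcp px (np.float64(319.7668465413485), np.float64(238.04167793426043)) scene (np.float64(252.38202896807547), np.float64(147.23375157992152))
```

View pics/s4.png

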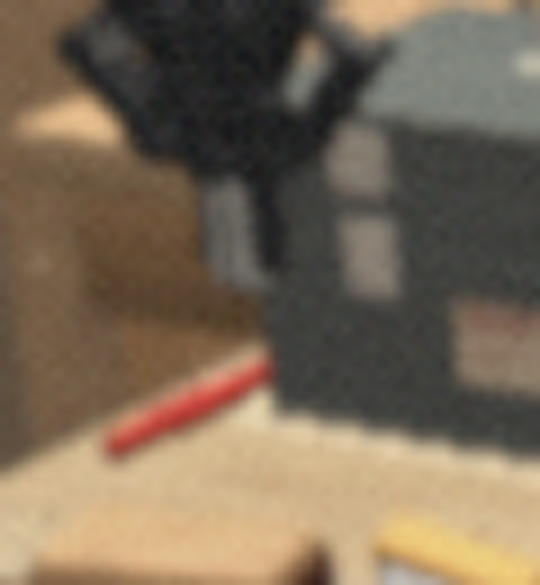

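In the scene crop the fingertips end at about (245,290), which is full-image (252,142). The projected TCP is at (252,147), so the real tips are about 2 cm short of the TCP. The dowel top now measures about 0.0635 and the contact TCP was 0.0404, so the offset is about 22 mm. My first pointing was therefore about 4 cm above the dowel. I'll point again at a true 2 cm, then push to the hard stop.

Run:
```python
from cell import *
from h import *
x,y=.5104,.2177
move_linear([x,y,.0607],vel=.08); hold(2.5)
s=observe();print(s["tcp_pos"],s["ft_force"],s["clock"])
hit=move_linear([x,y,.020],vel=.015,force_limit=25)
s=observe();print(hit,s["tcp_pos"],s["ft_force"],s["clock"])
hold(.3);s=observe();print(s["tcp_pos"],s["ft_force"])
move_linear([x,y,.17],vel=.12); hold(.2)
r=read_camera("wrist")
c=r["color"][150:205,200:480]
n,l,st,cen=cv2.connectedComponentsWithStats((c[:,:,2]>150).astype(np.uint8))
for w in sorted([(*(cen[i]+[200,150]),st[i,4]) for i in range(1,n) if 60<st[i,4]<400]):print(np.round(w,1),onz(r,w[0],w[1],.051).round(4))
print(observe()["clock"])
```

```text
[0.51039326 0.21769937 0.06070603] [-0.22071189 -0.13084884  0.22025092] 15.5417
True [0.51049196 0.21771031 0.02742781] [-2.33046377 -0.32416093  6.97597789] 17.5667
[0.51046721 0.21770072 0.02741487] [-1.59552164 -0.07728136  7.09897215]
[255.4 183.9 215. ] [0.5217 0.1589 0.051 ]
[320.7 183.6 215. ] [0.5106 0.2178 0.051 ]
[386.1 183.2 218. ] [0.4994 0.2765 0.051 ]
[451.8 182.8 223. ] [0.4883 0.3355 0.051 ]
19.4583
```

The dowel is now level: its top at (320.7,183.6) falls exactly on the line of the seated tops, and the hard stop was felt. Handing in.

```bash
python3 -c "
from cell import *
print(hand_in())"
```

```text
the job is handed in; nothing more can be done
None
```

The proud dowel (third from the left in the top view) is fully home and level with the others, and the job is handed in; but the first pointing was about 4 cm above it, because the real fingertips sit about 2 cm short of the stated TCP, so the true 2 cm, 2.5 s pointing was only made after it had already gone down about 12 mm, which may count against the order asked.

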